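# Seat the bird blank's pallet on the copying stand's three-ball nest

## Task

Lift the aluminium pallet that carries the rough wooden bird off its plywood board and seat it on the three steel balls of the green copying stand, beak towards the lone ball (away from the pair). Ease it into place by feel and press it gently down until both orange spring catches snap over its side rails and hold it fully home and level, then let go; do not slam or force it, and leave the other things alone.

Things in the scene. Friction and masses are not known exactly. Their poses are not given: they have to be found in the camera images.
- blank_mid (a point): grasp point of the pallet (0.3 to 0.6 kg): middle of the wooden bird's body, a block 80 mm long (x from -44 to +36), 30 mm wide (y), 48 mm high, screwed on an aluminium plate 130 x 96 x 8 mm. The point is 26 mm above the plate's top, 22 mm under the block's top, 46 mm above the pallet's underside. x points to the bird's head (26 mm ball 40 mm ahead, 22 mm up) and beak, z up.
- pallet: the whole pallet; origin under its centre, axes as blank_mid. In its underside three V-grooves, 24 mm wide, 12 mm deep, 45 degree sides, run radially at 36 mm from the centre, at 0 and +-120 degrees from x. Along its sides run steel diamond rails, 70 mm long, their outer edges at y = +-57 mm and 16 mm above the origin, tops at 23 mm.
- stand: copying stand, fixed: green plinth 190 (x) x 200 (y) x 30 mm, origin under its centre. On it a stage carries the nest, a dark plate with three slippery 14 mm steel balls at 36 mm radius, at 0 and +-120 degrees from the stand's x. The seat is parallel to the plinth. Forcing the pallet onto the stand with over 60 N of contact (about 14 N pressed down once home) spoils it; pressing it past the catches takes 12 to 20 N.
- stand_top (a point): centre of the plinth's top, 30 mm above the stand's origin, same axes. The nest's stage was set anew and locked: its centre is up to 4 mm off this point along each of the stand's x and y, and its height is anywhere in a 28 mm range, none of it measured. With the pallet home (axes parallel to the stand's) blank_mid is 80 to 110 mm above this point, over the nest's centre.
- catch_l (a joint): orange spring catch with a steel roller at the stand's +y side; metres it is pushed outward (4 N at rest, 0.5 N more per mm). 0 free. The rail meets it about 11 mm above home, opens it to about 4 mm (to 8 if off centre), then it closes to about 1.2 mm over the seated rail and presses it down.
- catch_r (a joint): the same on the stand's -y side.
- seat_pin (a joint): white feeler pin in the middle of the nest with a light spring (under 1.2 N); metres it is pushed down by the plate's underside: 0 free, touched when the pallet is 8 mm above home, about 8.5 mm with the pallet home.
- rest: plywood parking board 250 mm (x) by 150 mm (y) by 20 mm, fixed; origin under its centre. The pallet lies on it at the start.
- wax_tin: small brass tin, 40 mm diameter, 24 mm high, on the plywood board beside the pallet; origin under its centre. Leave alone.
- screwdriver: screwdriver lying on the bench between board and stand; leave alone.
- plaster_head: plaster head on a round foot, 64 mm wide, 126 mm high, origin under its centre; leave alone.
- varnish: amber jar, 60 mm diameter, 120 mm high, origin under its centre; leave alone.
- mallet: hammer with a dark handle, lying on the bench; leave alone.
- moulding: strip of frame moulding 260 x 40 x 22 mm lying on the bench; leave alone.
- carved_duck: blue painted wooden duck 110 x 50 x 84 mm; leave alone.
Things that resemble listed ones, but are neither listed nor needed, are in the scene too. What is shaped like the pallet but pink or yellow is not meant.

How it is judged:
By the outcome, as a careful person would: the job done as asked, in the order asked, and still so for the second after the job is handed in, with the robot touching nothing.
It also fails if it takes over 45 s, if anything falls off the work surface, if the arm or the gripper's body presses on something with over 40 N, if the wrist force passes 120 N, or if a joint passes its speed limit or range.

## Robot

A 7-joint arm with a two-finger parallel gripper is mounted at the origin on the work surface. World frame = base frame: x ahead of the robot, y to its left, z up, the work surface at z = 0. Lengths are in m, angles in rad, forces in N, time in s.
With the tool pointing down it reaches from about 0.425 to 0.925 m from the base axis. Payload 6.8 kg.
Tool frame: the origin (TCP) lies on the front face of the gripper's body, between the roots of the fingers; the fingertips stand 73 mm ahead of it and the grasp point (between the pads) lies 54 mm ahead of it (env.nose_length is the distance from the TCP to the fingertips, in m); z points along the fingers, y is the line along which they close (so a half turn about z gives the same grasp; the last joint's range is limited). The gripper opens to 85 mm and grips with 20 to 120 N. Pads are 22 mm wide; open, the fingers measure 114 mm over their backs; the gripper's body (76 mm by 85 mm) begins 54 mm behind the grasp point. The pads swing forward as they close: fully open they stand 13 mm farther back than shut.
Start: joints at [0.996, 0.477, 0.022, 1.555, -0.011, 1.109, -0.083], TCP at [0.304, -0.603, 0.304] pointing down, gripper open.
Joint ranges: [-2.96, 2.96], [-0.34, 2.1], [-1.41, 1.46], [0.24, 2.44], [-1.37, 4.51], [0.17, 1.92], [-2.96, 2.96]. Speed limits (rad/s): [2.39, 2.39, 3.14, 3.14, 3.14, 3.14, 3.14].

## Interface

Orientations are given as a unit quaternion [w, x, y, z].
In Python, from cell import env, kin, camera, calibration, job gives the robot as it stands. The module is installed in compiled form; this text tells all that it offers. Calls block until the motion is done:
- env.reach(position, orientation): joint-space move of the TCP to a pose.
- env.movel(position, velocity=0.15, rot=None, stop_force=None): straight line of the TCP; rot=None keeps the orientation; velocity is the mean speed in m/s. With stop_force (N) it stops when the force on the tool has changed by that much, and returns True; else False.
- env.goto_joints(angles): joint-space move.
- env.grip(opening, f_grip=None): finger opening in m; f_grip is the grip in N (None keeps the last); returns when the fingers have stopped.
- env.dwell(seconds).
- kin.inverse_kinematics(position, orientation): joint angles nearest the present ones, or None.
- env.get_state(): the state.
- camera(name): name is "scene" or "top"; returns (picture, depth): 420x560x3 uint8, blue, green, red; 420x560 float32, m along the optical axis (not along the pixel's ray), 0 where there is no reading.
- calibration(name): a dict with "fx", "fy", "cx", "cy" (pixels), "rvec" (rotation vector, rad) and "tvec" (3), from world to camera coordinates, as OpenCV has them. Camera axes: x right, y down, z forward; pixel columns grow to the right and rows downward; lengths in m; the calibration is good to about 2 mm. A picture is of the moment at which its call begins. calibration takes no time and is no camera call.
A pose or a line that the arm cannot do raises env.PlanningError and nothing moves.
- job.job_done(): hands the job in; it is judged then, once.
The state is a dict: "time": time; "qpos": joint angles; "joint_velocities": joint speeds; "joint_torque": joint torques, N m; "tcp_pos": TCP position; "orientation": TCP orientation; "force": force on the tool from outside, world axes, zero at the start; "torque": the same for the moment, N m; "opening": finger opening in m; "gripper_force": force on a finger pad.
Only numpy, scipy, OpenCV 4.12 (cv2) and the standard library are available. Lean on these libraries where they do the work, as an engineer would, in place of code of your own. Each camera call takes 0.05 s, during which the arm holds its last target. There are 200 camera calls.

## Working session

There is one attempt and no reset: what is moved stays moved. The work goes in short steps, each a Python script; the robot and the scene stay as the last script left them, time stands still between calls to the robot, and variables do not carry over. Pictures are saved under pics/ and viewed, at most 10 in all, crops included, and the job is handed in when it is done.

```bash
mkdir -p pics; python3 - <<'E'
from cell import env,camera,calibration
import cv2,numpy as np
for n in("scene","top"):
    p,d=camera(n); cv2.imwrite(f"pics/{n}0.png",p); np.save(f"{n}0.npy",d); c=calibration(n)
    R=cv2.Rodrigues(np.array(c["rvec"],float))[0]
    print(n,c["fx"],c["cx"],c["cy"],-R.T@np.array(c["tvec"]).ravel(),R[2])
s=env.get_state();print(s["time"],s["tcp_pos"],s["orientation"],s["force"])
E
```

```text
scene 434.3861471665821 279.3317817322534 213.91642199189124 [1.26454939 0.39924511 0.89531959] [-0.63847917 -0.33003428 -0.69528535]
top 380.21366312825353 284.28140832233066 210.93071723762498 [0.33145344 0.00573494 1.32389486] [ 0.13185112 -0.01565757 -0.99114586]
0.1 [ 0.30357643 -0.60241818  0.30300837] [-7.86013489e-04  9.72887437e-01  2.31277665e-01 -2.42059656e-04] [ 0.92434527 -0.13562217 -0.30954424]
```

View pics/scene0.png

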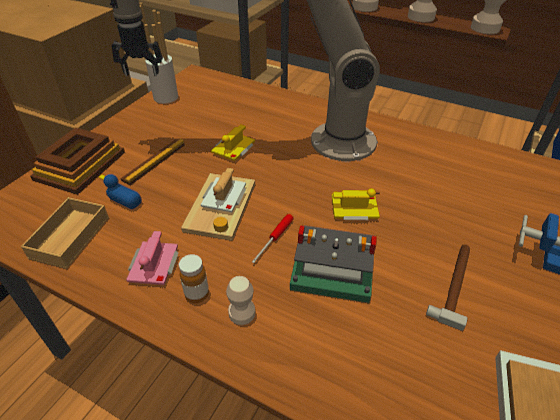

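View pics/top0.png

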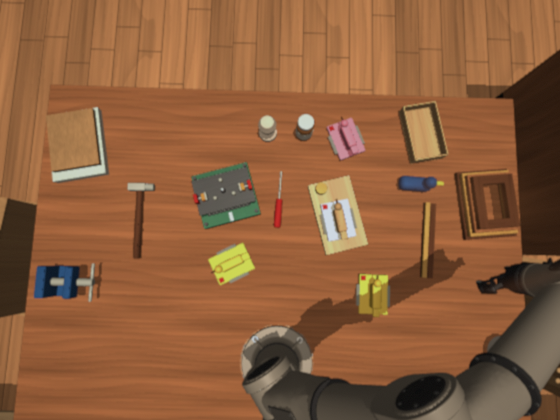

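The scene shows the pallet with its bird on the plywood board at about (222,190), with the brass tin at (221,223), and the green stand at (335,262). In the top view they are at (338,218), (321,188) and (225,196). I'll enlarge both views in one picture.

```bash
python3 - <<'E'
import cv2,numpy as np
t=cv2.imread("pics/top0.png");s=cv2.imread("pics/scene0.png")
z=lambda im,x,y,w,h:cv2.resize(im[y:y+h,x:x+w],(400,300),interpolation=cv2.INTER_CUBIC)
cv2.imwrite("pics/comp.png",np.vstack([np.hstack([z(t,180,155,100,75),z(t,290,175,100,75)]),np.hstack([z(s,275,215,120,90),z(s,170,160,100,75)])]))
E
```

```text
(no output)
```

View pics/comp.png

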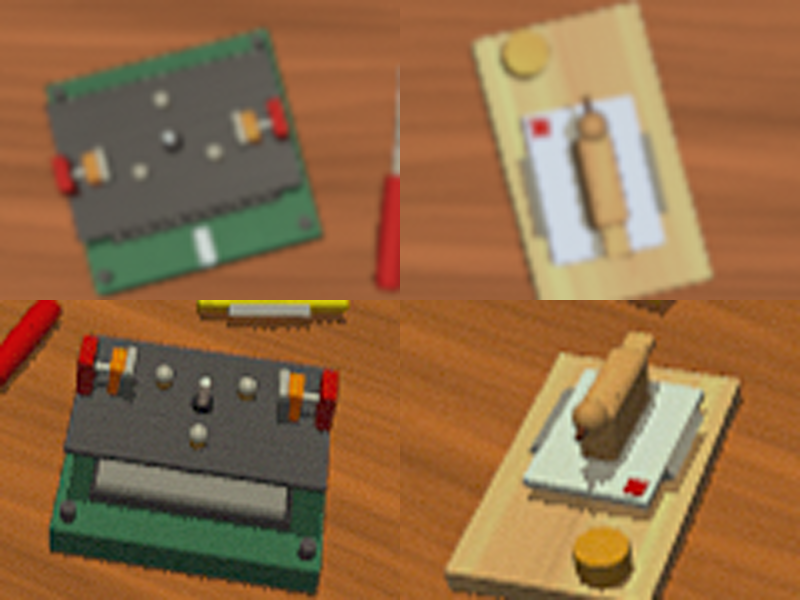

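The crops show the lone ball at about top pixel (220,179.5), the pair at (215,198) and (233,193), and the pin at (222.5,190). The bird's head and the lone ball both point up in the image, roughly world +x. Next I turn these into positions.

```bash
cat > h.py <<'E'
import cv2,numpy as np
from cell import calibration
C={}
for n in("scene","top"):
    c=calibration(n);R=cv2.Rodrigues(np.array(c["rvec"],float))[0];C[n]=(c,R,-R.T@np.array(c["tvec"],float).ravel())
def rays(n,uv):
    c,R,o=C[n];uv=np.asarray(uv,float).reshape(-1,2)
    return o,np.c_[(uv[:,0]-c["cx"])/c["fx"],(uv[:,1]-c["cy"])/c["fy"],np.ones(len(uv))]@R
def plane(n,uv,z):
    o,d=rays(n,uv);return o+d*((z-o[2])/d[:,2])[:,None]
def cloud(n,d):
    v,u=np.mgrid[:420,:560];o,r=rays(n,np.c_[u.ravel(),v.ravel()]);return (o+r*d.reshape(-1,1)).reshape(420,560,3)
def tri(a,b):
    o1,d1=rays("top",a);o2,d2=rays("scene",b)
    A=np.c_[d1[0],-d2[0]];s=np.linalg.lstsq(A,o2-o1,rcond=None)[0]
    p,q=o1+s[0]*d1[0],o2+s[1]*d2[0];return (p+q)/2,np.linalg.norm(p-q)
def rect(P):
    (c,s,a)=cv2.minAreaRect((P[:,:2]*1000).astype(np.float32));return np.round(c,1),np.round(s,1),round(a,2)
def fit(P):
    P=P[P[:,2]>0];m=np.median(P,0)
    for _ in range(3):
        A=np.c_[P[:,:2]-m[:2],np.ones(len(P))];k=np.linalg.lstsq(A,P[:,2],rcond=None)[0];e=P[:,2]-A@k;P=P[abs(e)<2*e.std()+1e-4]
    return np.round(k,4),m,e.std(),len(P)
E
python3 - <<'E'
from h import *
for n,sb,pb in(("top",(188,155,78,78),(305,172,70,85)),("scene",(288,222,95,80),(180,160,80,82))):
    im=cv2.imread(f"pics/{n}0.png");W=cloud(n,np.load(f"{n}0.npy"));hsv=cv2.cvtColor(im,cv2.COLOR_BGR2HSV);H,S,V=cv2.split(hsv)
    def box(b):
        m=np.zeros((420,560),bool);m[b[1]:b[1]+b[3],b[0]:b[0]+b[2]]=1;return m
    B=box(sb);P=box(pb)
    g=B&(H>50)&(H<90)&(S>90);z=W[...,2]
    gt=g&(abs(z-.03)<.006);v,u=np.nonzero(gt);print(n,"green",fit(W[gt]),rect(plane(n,np.c_[u,v],.03)))
    nd=B&(S<60)&(V<110)&(z>.035);print(" nest",fit(W[nd]),rect(W[nd]))
    br=(B&(S<80)&(V>120)).astype(np.uint8);k,_,st,ce=cv2.connectedComponentsWithStats(br)
    for i in range(1,k):
        if st[i,4]>2: 
            l=_==i;w=V[l].astype(float)-100;vv,uu=np.nonzero(l);print("  blob",np.round([(uu*w).sum()/w.sum(),(vv*w).sum()/w.sum()],2),st[i,4],np.round(np.nanmedian(W[l],0),4))
    wh=P&(S<60)&(V>150);v,u=np.nonzero(wh);print(" plate",fit(W[wh]),rect(plane(n,np.c_[u,v],.028)))
    bd=P&(S>60)&(abs(z-.02)<.005)&(H>10)&(H<35)&(V>140);v,u=np.nonzero(bd);print(" board",fit(W[bd]),rect(plane(n,np.c_[u,v],.02)))
    bi=P&(z>.065)&(z<.09);print(" birdtop",fit(W[bi]),rect(W[bi]))
E
```

```text
top green (array([ 0.0017, -0.0059,  0.03  ]), array([0.48764732, 0.18408624, 0.03014167]), np.float64(0.0022094348336103146), 504) (array([553. , 189.6]), array([181.8, 189.1]), 16.99)
 nest (array([ 0.0036, -0.0013,  0.0859]), array([0.55549851, 0.18792938, 0.08565725]), np.float64(0.0026216057946266214), 1695) (array([470.2, 158.4]), array([363.5, 195.2]), 19.5)
  blob [219.81 179.18] 11 [0.5938 0.1994 0.1008]
  blob [239.25 186.35] 15 [0.5662 0.1348 0.1157]
  blob [245.89 185.61] 7 [0.5743 0.1129 0.1071]
  blob [221.68 188.85] 7 [0.5587 0.1905 0.1106]
  blob [233.09 192.27] 11 [0.5512 0.1547 0.1007]
  blob [204.97 195.28] 16 [0.5366 0.2426 0.1149]
  blob [199.56 197.49] 4 [0.5298 0.2619 0.1065]
  blob [214.51 197.4 ] 12 [0.5319 0.2145 0.1006]
  blob [230.7  215.88] 56 [0.4809 0.1675 0.0313]
 plate (array([ 0.0138, -0.0024,  0.0398]), array([ 0.47658576, -0.18624908,  0.04055121]), np.float64(0.0041792691176156345), 709) (array([ 479.6, -200.6]), array([135. , 107.4]), 13.29)
 board (array([-0.0001, -0.0007,  0.0205]), array([ 0.53210671, -0.2040882 ,  0.02045811]), np.float64(0.0
[... 947 characters left out ...]
8 243.38] 11 [0.5292 0.264  0.1068]
  blob [334.11 253.89] 17 [0.5963 0.203  0.1007]
  blob [331.95 270.2 ] 374 [0.6015 0.2054 0.0471]
 plate (array([-0.0016, -0.0002,  0.0405]), array([ 0.49499218, -0.17884677,  0.04051489]), np.float64(0.0015387769396769104), 466) (array([ 467.2, -204.4]), array([132.1,  98. ]), 13.34)
 board (array([-0.0015,  0.003 ,  0.0204]), array([ 0.5559465 , -0.18941979,  0.02043083]), np.float64(0.0014452110400865368), 1308) (array([ 499.4, -196.5]), array([252.8, 149.5]), 15.48)
 birdtop (array([ 0.0692, -0.2396,  0.0845]), array([ 0.47117301, -0.18945335,  0.08586165]), np.float64(0.003477300447075562), 204) (array([ 474.2, -195. ]), array([127.2,  30.4]), 13.82)
```

```bash
cat >> h.py <<'E'
from scipy.spatial.transform import Rotation as Ro
def quat(deg):
    q=(Ro.from_euler("z",deg,degrees=True)*Ro.from_euler("x",180,degrees=True)).as_quat();return q[[3,0,1,2]]
def st(env,t=""):
    s=env.get_state();print(t,"t%.2f"%s["time"],np.round(s["tcp_pos"],4),"F",np.round(s["force"],1),"T",np.round(s["torque"],2),"op %.4f gf %.1f"%(s["opening"],s["gripper_force"]));return s
E
python3 - <<'E'
from h import *
T=[(219.81,179.18),(233.09,192.27),(214.51,197.4),(221.68,188.85)];S=[(334.11,253.89),(323.83,235.95),(348.81,239.59),(336.19,239.24)]
B=[tri(a,b) for a,b in zip(T,S)]
for b,e in B: print(np.round(b,4),round(e,4))
for n,uv in(("top",T),("scene",S)):
    p=plane(n,uv[:3],.095);print(n,np.round(p.mean(0),4),"yaw",np.degrees(np.arctan2(*(p[0]-p[1:].mean(0))[[1,0]])))
c=[]
for n,pb in(("top",(305,172,70,85)),("scene",(180,160,80,82))):
    im=cv2.imread(f"pics/{n}0.png");z=cloud(n,np.load(f"{n}0.npy"))[...,2];_,Sa,V=cv2.split(cv2.cvtColor(im,cv2.COLOR_BGR2HSV))
    m=np.zeros((420,560),bool);m[pb[1]:pb[1]+pb[3],pb[0]:pb[0]+pb[2]]=1
    m&=(Sa<60)&(V>150)&(z>.034)&(z<.047);v,u=np.nonzero(m);r=rect(plane(n,np.c_[u,v],.040));print(n,r);c.append(r[0])
c=np.mean(c,0)/1000;print(c)
from cell import env
env.grip(.056); q=quat(13.5)
env.reach([c[0],c[1],.21],q);st(env,"above")
E
```

```text
[0.5933 0.2012 0.0984] 0.0019
[0.5509 0.1558 0.0988] 0.0017
[0.5324 0.2155 0.0982] 0.0017
[0.5587 0.1912 0.1122] 0.0013
top [0.5598 0.1905 0.095 ] yaw 16.67909294269209
scene [0.5554 0.1907 0.095 ] yaw 16.866272475162972
top (array([ 479. , -198.6]), array([130. , 106.3]), 13.56)
scene (array([ 478.1, -196.1]), array([130.1,  96.6]), 13.34)
[ 0.47855 -0.19735]
above t2.17 [ 0.4786 -0.1986  0.2103] F [-0.2  0.3 -0. ] T [ 0.08 -0.01  0.01] op 0.0562 gf 0.0
```

```bash
python3 - <<'E'
from h import *
from cell import env,camera
print(env.movel([.4785,-.1973,.121],velocity=.12,stop_force=12));st(env,"down")
env.grip(.0,f_grip=70);st(env,"grip")
p,d=camera("scene");cv2.imwrite("pics/g.png",cv2.resize(p[120:270,120:320],(800,600)))
print(env.movel([.4785,-.1973,.131],velocity=.05));st(env,"lift1")
print(env.movel([.4785,-.1973,.25],velocity=.15));env.dwell(.2);st(env,"lift")
p,d=camera("scene");cv2.imwrite("pics/l.png",p);np.save("ls.npy",d)
p,d=camera("top");cv2.imwrite("pics/lt.png",p);np.save("lt.npy",d)
a,b=cv2.imread("pics/g.png"),cv2.imread("pics/l.png")[60:210,120:320]
cv2.imwrite("pics/gl.png",np.hstack([cv2.resize(a,(400,300)),cv2.resize(b,(400,300))]))
E
```

```text
False
down t3.06 [ 0.4789 -0.1976  0.1215] F [ 1.1 -0.7 -0.8] T [-0.05  0.02  0.  ] op 0.0560 gf 0.0
grip t3.41 [ 0.4791 -0.1975  0.1219] F [-0.6  0.1  6.1] T [ 0.01  0.23 -0.03] op 0.0291 gf 68.9
False
lift1 t3.81 [ 0.4784 -0.1973  0.1311] F [-0.4  0.1 -3.8] T [ 0.   -0.04  0.04] op 0.0295 gf 69.2
False
lift t4.95 [ 0.4781 -0.1971  0.249 ] F [ 0.3 -1.1 -4.1] T [ 0.01 -0.02 -0.01] op 0.0294 gf 69.2
```

View pics/gl.png

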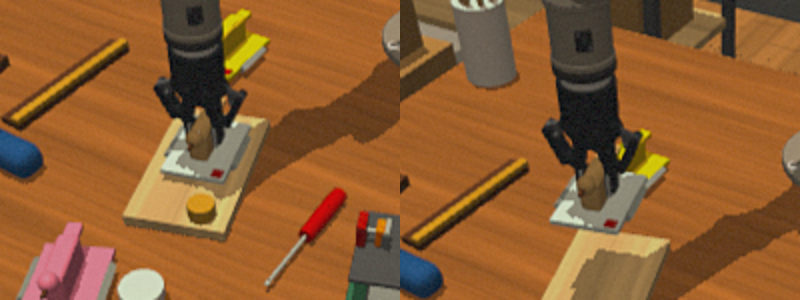

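The lifted pallet hangs level in the gripper, clear of the board, with the tin untouched. Measured weight is about 4 N. Next I carry it over the stand.

```bash
python3 - <<'E'
from h import *
from cell import env,camera
q=quat(16.8)
env.movel([.5585,.191,.25],velocity=.22,rot=q);
env.movel([.5585,.191,.222],velocity=.08,stop_force=5);env.dwell(.3);st(env,"above")
p,d=camera("scene");cv2.imwrite("pics/a.png",p);np.save("as.npy",d)
t,d=camera("top");cv2.imwrite("pics/at.png",t);np.save("at.npy",d)
cv2.imwrite("pics/a2.png",np.hstack([cv2.resize(p[170:320,260:410],(400,400),interpolation=2),cv2.resize(t[140:240,180:280],(400,400),interpolation=2)]))
W=cloud("scene",np.load("as.npy"));_,S,V=cv2.split(cv2.cvtColor(p,cv2.COLOR_BGR2HSV));
m=np.zeros((420,560),bool);m[180:290,280:400]=1;m&=(S<60)&(V>120)&(abs(W[...,2]-.14)<.012)
print(fit(W[m]),rect(W[m]))
v,u=np.nonzero(m);print(rect(plane("scene",np.c_[u,v],.140)))
E
```

```text
above t7.80 [0.5587 0.1911 0.2224] F [ 0.5  0.2 -4.5] T [-0.03 -0.04  0.  ] op 0.0287 gf 69.2
(array([-0.0029,  0.0026,  0.1412]), array([0.58403366, 0.19525696, 0.1411994 ]), np.float64(0.0011427241005473228), 822) (array([569.4, 190.4]), array([111.2, 103.6]), 17.5)
(array([568.6, 189.9]), array([111.4, 103.3]), 16.91)
```

View pics/a2.png

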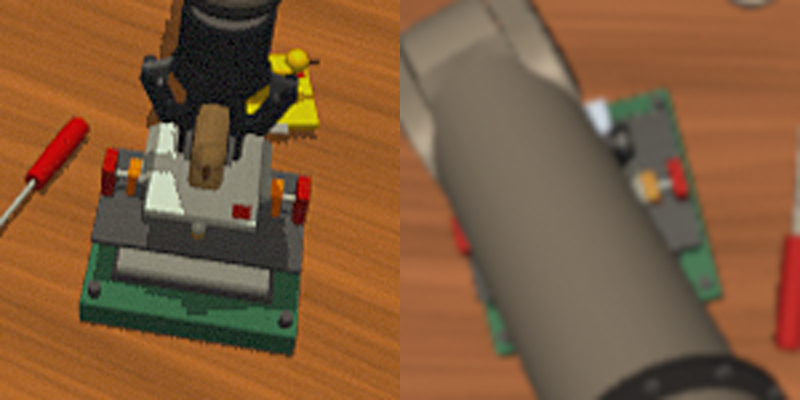

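The pallet sits centred and parallel over the nest: beak side over the lone ball at about (198,230) in the left crop, and rails between the catches at (130,175) and (280,200). Now I feel my way down.

```bash
python3 - <<'E'
from h import *
from cell import env
env.movel([.5585,.191,.210],velocity=.05,stop_force=4);st(env)
for i in range(8):
    z=env.get_state()["tcp_pos"][2]
    h=env.movel([.5585,.191,.2085-.0015*i],velocity=.012,stop_force=7);s=st(env,h)
    if h or s["force"][2]>6 or np.hypot(*s["force"][:2])>5: break
E
```

```text
t8.29 [0.5582 0.1909 0.2094] F [-0.1 -0.  -4.4] T [ 0.01 -0.   -0.01] op 0.0290 gf 69.2
False t8.57 [0.5586 0.191  0.2086] F [ 0.1  0.2 -4.2] T [-0.03 -0.06 -0.02] op 0.0291 gf 69.2
False t8.84 [0.5584 0.191  0.2069] F [-0.5 -0.2 -3.9] T [0.03 0.02 0.04] op 0.0295 gf 69.2
False t9.12 [0.5584 0.191  0.2054] F [ 0.1 -0.3 -4.2] T [-0.   -0.07  0.01] op 0.0292 gf 69.2
False t9.39 [0.5585 0.1913 0.204 ] F [-0.6 -0.1 -3.6] T [ 0.25  0.02 -0.02] op 0.0294 gf 69.2
True t9.60 [0.5589 0.1915 0.2033] F [-0.2  1.   4. ] T [-0.02  0.06 -0.01] op 0.0294 gf 70.2
```

```bash
python3 - <<'E'
from h import *
from cell import env
for i in range(12):
    z=.2025-.001*i
    h=env.movel([.5585,.191,z],velocity=.01,stop_force=12);s=st(env,"%s %.4f"%(h,z))
    if s["force"][2]>18 or np.hypot(*s["force"][:2])>6: break
E
```

```text
False 0.2025 t9.85 [0.559  0.1913 0.2033] F [-0.5  0.9  5.9] T [ 0.01  0.16 -0.05] op 0.0293 gf 70.1
False 0.2015 t10.10 [0.5593 0.1914 0.2026] F [0.  0.7 7.6] T [-0.04  0.15  0.  ] op 0.0296 gf 70.6
False 0.2005 t10.35 [0.5595 0.1915 0.2019] F [-0.1  0.8  8.1] T [0.01 0.12 0.01] op 0.0293 gf 70.8
False 0.1995 t10.60 [0.5597 0.1916 0.2009] F [0.9 0.7 7.8] T [ 0.08  0.11 -0.03] op 0.0294 gf 70.7
False 0.1985 t10.85 [0.5591 0.1912 0.1988] F [ 1.7  0.  -0.3] T [ 0.25 -0.43 -0.  ] op 0.0291 gf 69.8
False 0.1975 t11.10 [0.558  0.1908 0.1965] F [ 2.3  1.5 -5.3] T [ 0.48 -0.47 -0.1 ] op 0.0296 gf 69.3
False 0.1965 t11.35 [0.5584 0.191  0.196 ] F [ 2.2  1.8 -6.9] T [ 0.52 -0.68 -0.09] op 0.0290 gf 69.4
False 0.1955 t11.60 [0.5588 0.1912 0.1954] F [ 3.6  2.3 -7.4] T [ 0.58 -0.93 -0.12] op 0.0293 gf 69.4
False 0.1945 t11.85 [0.5592 0.1913 0.1949] F [ 5.4  2.  -3.9] T [ 0.63 -1.2  -0.06] op 0.0292 gf 69.6
False 0.1935 t12.10 [0.5597 0.1915 0.1944] F [ 5.7  3.2 -2. ] T [ 0.67 -1.33  0.02] op 0.0296 gf 69.9
```

The rails are past the catches' crest. The balls push the pallet toward +x and +y, so I move that way until the lateral force goes away.

```bash
python3 - <<'E'
from h import *
from cell import env
x,y,z=.5585,.191,.1935
for i in range(4):
    F=env.get_state()["force"]
    if np.hypot(F[0],F[1])<1.2: break
    x+=np.clip(F[0]*.0002,-.001,.001);y+=np.clip(F[1]*.0002,-.001,.001)
    env.movel([x,y,z],velocity=.01,stop_force=12);st(env,"%.4f %.4f"%(x,y))
E
```

```text
0.5595 0.1916 t12.37 [0.56   0.1918 0.1942] F [1.2 0.5 3.5] T [ 0.28 -0.83  0.04] op 0.0293 gf 70.4
0.5597 0.1917 t12.62 [0.56   0.1918 0.1941] F [2.4 0.5 4.9] T [ 0.19 -0.6   0.01] op 0.0291 gf 70.7
0.5602 0.1918 t12.87 [0.5602 0.1918 0.1941] F [0.1 0.9 6.4] T [ 0.18 -0.34 -0.  ] op 0.0293 gf 70.9
```

```bash
python3 - <<'E'
from h import *
from cell import env,camera
env.movel([.5604,.192,.1938],velocity=.01,stop_force=12);st(env)
env.dwell(.3);st(env)
p,d=camera("scene");cv2.imwrite("pics/b.png",p);W=cloud("scene",d)
_,S,V=cv2.split(cv2.cvtColor(p,cv2.COLOR_BGR2HSV))
m=np.zeros((420,560),bool);m[180:290,280:400]=1;m&=(S<60)&(V>120)&(abs(W[...,2]-.112)<.007)
print(fit(W[m]))
cv2.imwrite("pics/b2.png",cv2.resize(p[200:300,275:400],(800,600),interpolation=2))
E
```

```text
t13.12 [0.5602 0.1919 0.1941] F [0.7 0.8 5.7] T [ 0.17 -0.25  0.05] op 0.0292 gf 70.6
 t13.42 [0.5602 0.1919 0.1941] F [-0.   0.1  5.9] T [ 0.16 -0.3   0.04] op 0.0291 gf 70.6
(array([-0.0008, -0.0013,  0.113 ]), array([0.58485429, 0.19588849, 0.11305949]), np.float64(0.0013683318251254749), 797)
```

View pics/b2.png

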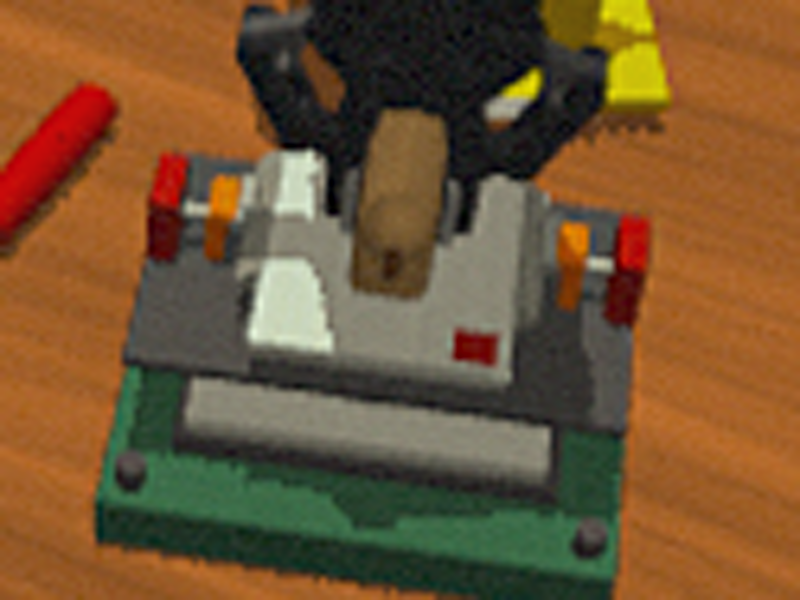

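The picture shows the plate level (slopes under 0.1°), sitting low in the nest between both orange catches at (222,215) and (572,265). I press slightly more to confirm it is hard home, then ease off.

```bash
python3 - <<'E'
from h import *
from cell import env
for z in (.1936,.1934,.1932,.1930):
    env.movel([.5604,.192,z],velocity=.005);env.dwell(.1);s=st(env,z)
    if s["force"][2]>7.8: break
for z in (.1938,.1943):
    env.movel([.5604,.192,z],velocity=.01);env.dwell(.1);st(env,z)
E
```

```text
0.1936 t13.82 [0.5602 0.1919 0.1941] F [ 0.4 -0.   7.4] T [ 0.03 -0.16  0.02] op 0.0295 gf 71.0
0.1934 t14.17 [0.5602 0.1919 0.1941] F [-0.6  0.9  8.2] T [ 0.02 -0.01 -0.  ] op 0.0293 gf 71.1
0.1938 t14.52 [0.5602 0.1919 0.1941] F [ 0.1 -0.4  6.3] T [ 0.09 -0.28  0.06] op 0.0295 gf 70.6
0.1943 t14.87 [0.5602 0.1919 0.1941] F [0.9 1.3 2.2] T [ 0.1  -0.42  0.03] op 0.0291 gf 70.1
```

Height is constant at 0.1941 under changing load, so the pallet is hard home. I let go, retreat and verify.

```bash
python3 - <<'E'
from h import *
from cell import env,camera
env.movel([.5604,.192,.1946],velocity=.01);st(env)
env.grip(.056,f_grip=20);st(env,"open")
env.movel([.5604,.192,.30],velocity=.1);st(env,"up")
env.reach([.45,-.15,.35],quat(16.8));st(env,"away")
p,d=camera("scene");t,dt=camera("top");cv2.imwrite("pics/c.png",p);W=cloud("scene",d)
_,S,V=cv2.split(cv2.cvtColor(p,cv2.COLOR_BGR2HSV))
m=np.zeros((420,560),bool);m[205:290,280:400]=1;m&=(S<60)&(V>120)&(abs(W[...,2]-.112)<.007)
print(fit(W[m]))
v,u=np.nonzero(m);print(rect(plane("scene",np.c_[u,v],.113)))
cv2.imwrite("pics/c2.png",np.hstack([cv2.resize(p[200:300,285:385],(400,400),interpolation=2),cv2.resize(t[145:245,175:275],(400,400),interpolation=2)]))
E
```

```text
t15.12 [0.5602 0.1919 0.1942] F [ 1.8  1.3 -0.9] T [ 0.24 -0.69  0.02] op 0.0293 gf 69.9
open t15.49 [0.5601 0.1918 0.1945] F [-0.1  0.6  0.2] T [-0.03 -0.01  0.05] op 0.0563 gf 0.0
up t16.69 [0.56   0.1918 0.2992] F [0.  0.4 0.5] T [-0.04  0.02  0.03] op 0.0560 gf 0.0
away t18.05 [ 0.4506 -0.1488  0.3498] F [-0.6  0.2  0.8] T [0.03 0.01 0.03] op 0.0558 gf 0.0
(array([-0.0015,  0.0019,  0.1132]), array([0.56720303, 0.19863897, 0.11317938]), np.float64(0.001372150891443177), 1189)
(array([559.2, 193. ]), array([132.5, 161.7]), 16.96)
```

View pics/c2.png

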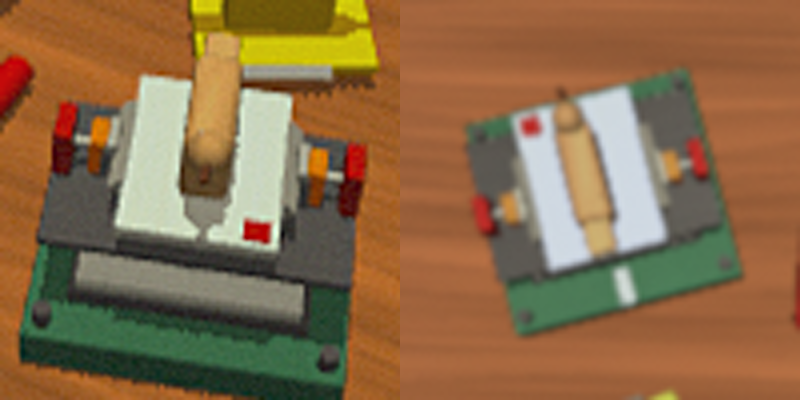

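The released pallet is level at an unchanged height (0.113), centred, with its beak toward the lone ball and both catches closed over the rails.

```bash
python3 -c "
from cell import job
print(job.job_done())"
```

```text
the job is handed in; nothing more can be done
None
```

The pallet is seated on the three balls, level, with its beak toward the lone ball and both spring catches closed over its rails; I let go, moved the arm clear and handed the job in at about 18 s, though no verdict came back.

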